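# Close and lock out one valve of a crowded gas panel

### The job

One line of the sloping gas panel has to be isolated before it is opened for repair. Turn the valve with the drilled lock plate under its bar handle clockwise to its closed stop, where the hole in the plate lines up with the hole in the lug below; then take the lock pin out of its holder on the panel's ledge and push it through both holes until its shoulder lies on the plate, and let go. Do not push or turn the valve knobs beside it, and leave the tape roll lying on the ledge.

Things in the scene. Friction and masses are not known exactly. Their poses are not given: they have to be found in the camera images.
- gas_panel: Fixed bench-top gas panel, white, 207 mm deep (x), 330 wide (y). Origin: centre of its underside; -x side faces the robot. From x = -104, z = 130 mm its face rises at 24 deg to x = 34, z = 191; behind is a level ledge, z = 191, x = 34 to 104. Five valves 62 mm apart on the face at y = 124 to -124; the middle three swap places. 62 mm up-slope of each a gauge 36 mm wide, 9 proud
- lock_valve: Fixed body of the shut-off valve to be closed: a 40 mm round foot, 14 mm high, with a drilled lug on its lower side. Origin: on the valve's axis, on the panel face. Its z is the valve's axis, square to the face and away from it (24 degrees from vertical, leaning to the robot); its x runs up the slope, its y to the panel's left (+y)
- lug_hole (a point): Centre of the mouth of the lug's hole, at (-28, 0, 14) mm in the frame of lock_valve, on the lug's upper face; hole 8.5 mm wide, 14 mm deep, along the valve's z, closed below by the panel face. Axes as lock_valve
- lock_valve_handle (a joint): Angle of the shut-off handle (rad). 0: closed, against a hard stop, bar along the valve's y (across the slope), holes in line. Grows anticlockwise, seen facing the panel, to 1.65 (1.57: bar along the slope). Starts at 0.95 to 1.40, so is turned clockwise (negative about the valve's z). Resists with about 0.06 N m; stays where it is left
- lock_handle_grip (a point): On the handle's axis, 40 mm from the panel face; turns with it: y along the bar, z the valve's axis. The black bar is 12 mm thick (x), 44 long (y), 24 to 50 mm from the face. Under it, 15.5 to 20.5 mm from the face, is the steel lock plate: a 34 mm disc with a tongue 22 wide reaching 40 mm towards the handle's -x. Keep fingertips on the bar above 20.5 mm
- plate_hole (a point): Centre of the hole in the lock plate's tongue, at its upper face: 28 mm from the axis, 20.5 mm from the panel face; hole 8.5 mm wide, plate 5 mm thick. Turns with the handle; at 0 it lies straight over lug_hole (6.5 mm beyond it along the valve's z)
- lock_pin: Loose steel lock pin, 54.5 mm long, 35 g. Origin: its tip; z along it to the head. Shank 7 mm across, 0 to 19 mm, its last 4 mm tapered to 3.6; shoulder 20 mm across, 19 to 22 mm; dark knurled grip 13 mm across, 22 to 54.5 mm. Starts upright in the holder. Pushed home, the shoulder lies flat on the lock plate and the tip is 1.5 mm from the panel face
- pin_tip (a point): Tip of the lock pin (its origin)
- pin_holder: Fixed black block 30 x 30 x 22 mm on the ledge, with one upright hole, 10 mm wide, in which the pin stands; the pin's shoulder rests on its top and the shank reaches 19 mm into it. Its place along the ledge varies. Origin: centre of its underside
- round_valve_rim (a point): On the rim of the round black knob (30 mm across, up to 43 mm from the panel face) of another middle valve, 13.5 mm from its axis. It turns easily and must not be pushed or turned
- round_valve: Fixed foot of that round-knob valve; origin on its axis on the panel face, axes as lock_valve
- round_valve_handle: That round knob (turns about its z)
- wing_valve_rim (a point): End of the bar handle (12 x 44 mm, up to 46 mm from the panel face) of the third middle valve, 21 mm from its axis; like the lock valve's bar, but with no lock plate. It must not be pushed or turned; it stands at any angle within 0.6 rad of level
- wing_valve: Fixed foot of that bar-handle valve; origin on its axis on the panel face, axes as lock_valve
- wing_valve_handle: That bar handle (turns about its z)
- left_knob_rim (a point): On the rim of the round black knob (32 mm across, up to 40 mm from the face) at the panel's left end (+y), 15 mm from its axis. Not to be pushed or turned
- left_knob_handle: That left-end knob (turns about its z)
- right_knob_rim (a point): End of the thin steel cross bar (41 mm long, up to 42 mm from the face) of the valve at the panel's right end (-y), 17 mm from its axis. Not to be pushed or turned
- right_knob_handle: That right-end cross-bar handle (turns about its z)
- ptfe_tape: Loose white roll of thread tape, 48 mm across, 13 mm high, lying on the ledge near its left end; origin: centre of its underside. To be left there
Not all that is in view belongs to the job. What is shaped like the lock_pin but green is not meant.

How it is judged:
On the way, in this order (a step that is already met when the one before it is completed fails the run):
1. the shut-off valve is closed, its holes in line, with the pin still in its holder (value of joint lock_valve_handle below 0.05 rad and horizontal distance between pin_tip and pin_holder below 0.006 m), for 0.2 s.
2. the pin is home through both holes (z of pin_tip in the frame of lug_hole below -0.0105 m and distance between pin_tip and lug_hole below 0.015 m), for 0.2 s.
At the end, for the whole second after the job is handed in: The shut-off valve's handle is within 4 degrees of its closed stop; the lock pin goes through the plate into the lug, its tip at least 10.5 mm below the lug's mouth (shoulder within 2 mm of the plate), in line with the hole within 8 degrees and at rest (all of step 2 and value of joint lock_valve_handle below 0.07 rad and angle between the z axis of lock_pin and the z axis of lock_valve, either way round below 0.15 rad and linear speed of lock_pin below 0.02 m/s); the robot touches nothing.
It fails at once if a neighbouring knob is turned (its rim moves more than 2.5 mm) (distance of any of round_valve_rim, wing_valve_rim, left_knob_rim, right_knob_rim from where it was at the start of the episode above 0.0025 m).
It fails at once if a neighbouring knob is pushed with more than 3 N (contact force between any of round_valve_handle, wing_valve_handle, left_knob_handle, right_knob_handle and anything else above 3 N).
It fails at once if the tape roll is shifted by more than 25 mm (distance of ptfe_tape from where it was at the start of the episode above 0.025 m).
It also fails if it takes over 54 s, if anything falls off the work surface, if the arm or the gripper's body presses on something with over 40 N, if the wrist force passes 120 N, or if a joint passes its speed limit or range.

### The arm

A 6-joint arm with a two-finger parallel gripper is mounted at the origin on a cart in front of the work surface, level with it; the furniture and walls round the work are solid. World frame = base frame: x ahead of the robot, y to its left, z up, the work surface at z = 0. Lengths are in m, angles in rad, forces in N, time in s.
With the tool pointing down it reaches from about 0.375 to 0.9 m from the base axis. Payload 3.1 kg.
Tool frame: the origin (TCP) lies between the finger pads; the fingertips stand 25 mm ahead of it and the grasp point (between the pads) lies 6 mm ahead of it; y points along the fingers, x is the direction in which the jaws open and shut, and the axes are right-handed (so a half turn about y gives the same grasp; the last joint's range is limited). The gripper opens to 87 mm and grips with 3 to 60 N. Pads are 19 mm wide; open, the fingers measure 117 mm over their backs; the gripper's body (75 mm by 190 mm) begins 51 mm behind the grasp point.
Start: joints at [-1.367, 0.527, 1.433, -0, 1.181, -0.178], TCP at [0.233, -0.58, 0.248] pointing down, gripper open.
Joint ranges: [-3.08, 3.08], [-0.75, 2.2], [0.22, 2.44], [-1.43, 4.57], [0, 2.65], [-2.85, 2.85]. Speed limits (rad/s): [2.79, 2.79, 3.14, 3.14, 3.14, 3.14].

### API

Orientations are given as a unit quaternion [x, y, z, w].
In Python, from rig import robot gives the robot as it stands.
- The arm moves only by the tool carry_out, never from a script. Its argument "moves" is a list of rows, each a list of 7 numbers: the opening, from 0 (shut) to 1 (fully open), then the shift along the tool's x, y, z in cm, then the turn, a rotation vector about the tool's x, y, z in rad. In form: [[grip, x, y, z, rx, ry, rz], ...]. A call has 1 to 20 rows; each row is the pose to reach, as a shift and turn from the pose commanded when the call began, along the tool's axes at that moment; what a row does not reach only later rows make up. A row lasts 1/10 s, in which the tool goes at most 50 mm and 8.59 degrees, less where a joint would pass 70% of its speed; a pose out of reach is approached as far as the arm can. A call with a gripper value outside its range is refused whole. The fingers move at their own pace and stop on an object; "force" is the grip in N (left out, the last holds). Time passes only in rows, so rows that repeat a pose let the fingers close. It gives the time, the measured TCP pose, the force and the opening at its end, in the units of the state.
- robot.get_obs(): the state, without advancing time (a new reading comes with each control period).
- robot.camera(name): name is "scene" or "side" or "wrist"; returns the picture (480x640x3 uint8, red, green, blue); there is no depth.
- robot.camera_params(name): a dict with "fx", "fy", "cx", "cy" (pixels), "extrinsics" (4x4, takes a point from camera to world coordinates); the wrist camera has in their place "mount" (4x4, takes a point from camera to tool coordinates, whose origin is the TCP and whose axes are the tool frame's). Camera axes: x right, y down, z forward; pixel columns grow to the right and rows downward; lengths in m; the calibration is good to about 2 mm. A picture is of the moment at which its call begins: read the wrist's pose just before it. camera_params takes no time and is no camera call.
- robot.hand_in(): hands the job in, once; it reports no verdict.
The state is a dict: "time": time; "q": joint angles; "joint_velocities": joint speeds; "joint_torque": joint torques, N m; "position": TCP position; "tool_rot": TCP orientation; "ft_force": force on the tool from outside, world axes, zero at the start; "moment": the same for the moment, N m; "grip_width": finger opening in m.
Only numpy, scipy, OpenCV 4.12 (cv2) and the standard library are available. Lean on these libraries where they do the work, as an engineer would, in place of code of your own. Each camera call takes 0.05 s, during which the arm holds its last target.

## Working session

There is one attempt and no reset: what is moved stays moved. The work goes in short steps, Python scripts to look and compute and a tool call to move; the robot and the scene stay as the last step left them, time stands still between calls to the robot, and variables do not carry over. Pictures are saved under pics/ and viewed, and the job is handed in when it is done.

Besides the shell and the picture viewer there is one more tool, called after "Emit:" by a JSON object that holds its "op" and its "data", one argument or row to a line. carry_out: Moves the arm, as the interface text tells. Its arguments: {"type":"object","properties":{"moves":{"type":"array"},"force":{"type":"number"}},"required":["moves"]}

```bash
ls; mkdir -p pics; python3 - <<'E'
from rig import robot
import cv2,numpy as np
np.set_printoptions(precision=4,suppress=True)
o=robot.get_obs();print(o)
for n in ["scene","side","wrist"]:
    print(n,robot.camera_params(n))
    cv2.imwrite(f"pics/{n}0.png",robot.camera(n)[:,:,::-1])
E
```

```text
pics
{'time': 0.0, 'q': array([-1.3665,  0.5284,  1.4339, -0.    ,  1.1814, -0.1785]), 'joint_velocities': array([ 0.001 , -0.0009, -0.001 , -0.0014, -0.0014,  0.0016]), 'joint_torque': array([  0.0003, -44.0044, -17.6594,   0.0631,   0.0584,  -0.0002]), 'position': array([ 0.2333, -0.5791,  0.2466]), 'tool_rot': array([-0.5855,  0.3963, -0.3952,  0.5865]), 'ft_force': array([ 0.0765, -0.1295, -0.2341]), 'moment': array([-0.028 ,  0.0485, -0.0106]), 'grip_width': 0.08715059117115247}
scene {'fx': 541.8292860870015, 'fy': 541.8292860870015, 'cx': 322.7762013747634, 'cy': 236.67775452046234, 'extrinsics': array([[-0.7578, -0.4556,  0.4671,  0.2753],
       [-0.6524,  0.5443, -0.5274,  0.4761],
       [-0.014 , -0.7044, -0.7097,  0.7773],
       [ 0.    ,  0.    ,  0.    ,  1.    ]])}
side {'fx': 471.2549916758866, 'fy': 471.2549916758866, 'cx': 317.7061534172824, 'cy': 241.44859533500653, 'extrinsics': array([[ 0.9997, -0.0222,  0.0059,  0.6728],
       [-0.0171, -0.5463,  0.8374, -0.8183],
       [-0.0154, -0.8373, -0.5465,  0.6652],
       [ 0.    ,  0.    ,  0.    ,  1.    ]])}
wrist {'fx': 396.1891664001734, 'fy': 396.1891664001734, 'cx': 320.94920402443114, 'cy': 241.35639249907257, 'mount': array([[ 1.    , -0.001 , -0.0004,  0.0008],
       [ 0.0002, -0.2775,  0.9607, -0.1367],
       [-0.0011, -0.9607, -0.2775,  0.0772],
       [ 0.    ,  0.    ,  0.    ,  1.    ]])}
```

View pics/scene0.png

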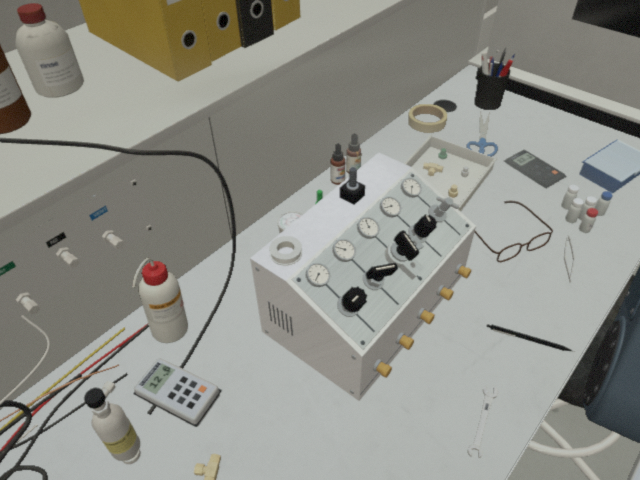

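View pics/side0.png

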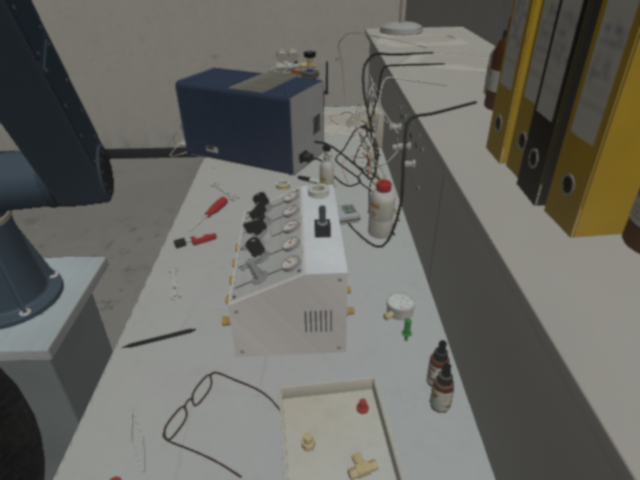

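View pics/wrist0.png

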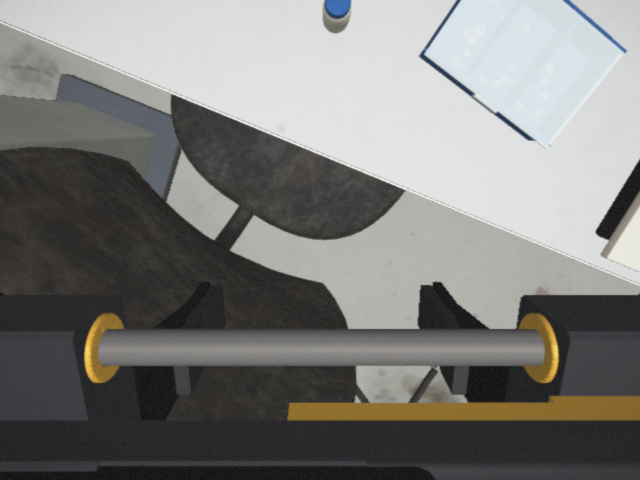

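```bash
python3 - <<'E'
import cv2
a=cv2.imread("pics/scene0.png")[150:400,240:490];cv2.imwrite("pics/scene0c.png",cv2.resize(a,None,fx=2.4,fy=2.4,interpolation=cv2.INTER_CUBIC))
a=cv2.imread("pics/side0.png")[175:360,215:365];cv2.imwrite("pics/side0c.png",cv2.resize(a,None,fx=3.2,fy=3.2,interpolation=cv2.INTER_CUBIC))
E
```

```text
(no output)
```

View pics/scene0c.png

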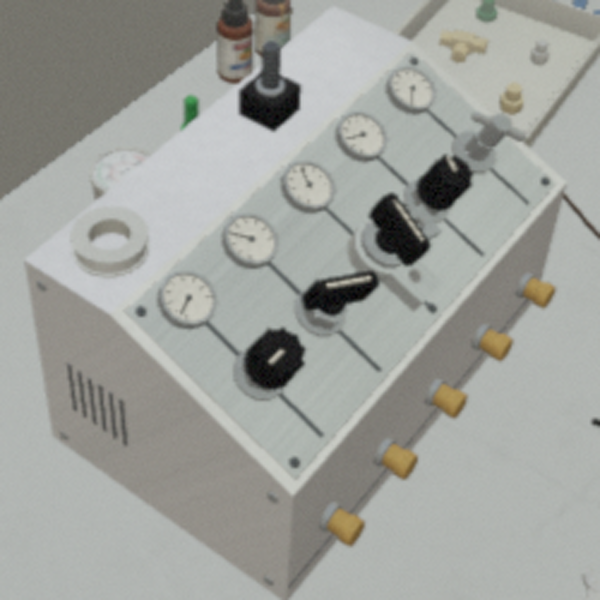

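View pics/side0c.png

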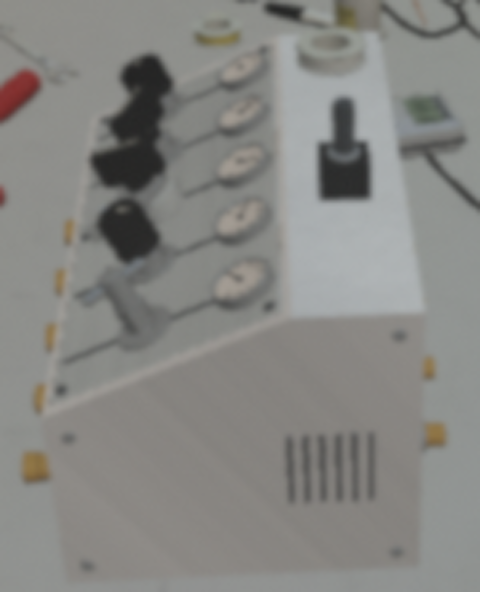

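```bash
cat > fit.py <<'E'
import numpy as np
from scipy.optimize import least_squares
from scipy.spatial.transform import Rotation as R
from rig import robot
np.set_printoptions(precision=4,suppress=True)
P={n:robot.camera_params(n) for n in("scene","side")}
def proj(n,X):
    p=P[n];E=p["extrinsics"];c=(X-E[:3,3])@E[:3,:3]
    return np.stack([p["fx"]*c[:,0]/c[:,2]+p["cx"],p["fy"]*c[:,1]/c[:,2]+p["cy"]],1)
a=np.radians(24);up=np.array([np.cos(a),0,np.sin(a)]);nz=np.array([-np.sin(a),0,np.cos(a)])
base=np.array([-.104,0,.130])
Rf=np.stack([up,[0,1,0],nz],1) # panel-local axes of valve frame
def face(s,y,h): return base+up*s+nz*h+np.array([0,y,0])
E
cat > f1.py <<'E'
from fit import *
C=dict(scene=[((30,262),(104,165,191)),((122,312),(34,165,191)),((293,490),(-104,165,130)),((285,598),(-104,165,0)),((55,435),(104,165,0)),((335,10),(104,-165,191)),((412,43),(34,-165,191)),((565,185),(-104,-165,130))],
 side=[((290,318),(34,-165,191)),((423,315),(104,-165,191)),((45,412),(-104,-165,130)),((68,580),(-104,-165,0)),((418,567),(104,-165,0)),((380,33),(104,165,191)),((276,37),(34,165,191))])
G=dict(scene=[(188,299),(250,240),(308,187),(361,135),(411,89)],side=[(242,69),(242,114),(242,164),(242,217),(241,281)])
T=dict(scene=lambda p:np.array(p)/2.4+[240,150],side=lambda p:np.array(p)/3.2+[215,175])
H=dict(scene=((271,47),(270,88)),side=((344,100),(344,152)))
def res(v):
    Rz=R.from_euler('z',v[2]).as_matrix();t=np.array([v[0],v[1],0]);out=[]
    for n in C:
        X=np.array([c[1] for c in C[n]])/1e3;u=np.array([T[n](c[0]) for c in C[n]])
        out.append(proj(n,X@Rz.T+t)-u)
        X=np.array([face(v[3]+.062,y,.009) for y in(.124,.062,0,-.062,-.124)])
        out.append(proj(n,X@Rz.T+t)-np.array([T[n](g) for g in G[n]]))
        X=np.array([[v[4],v[5],.191+.022+.0355],[v[4],v[5],.191+.022+.003]])
        out.append(proj(n,X@Rz.T+t)-np.array([T[n](g) for g in H[n]]))
    return np.concatenate(out).ravel()
r=least_squares(res,[.6,0,0,.05,.07,-.06],loss='soft_l1')
print(r.x,r.cost);print(r.fun.reshape(-1,2).round(1))
E
python3 f1.py
```

```text
[ 0.6177 -0.0259  0.0295  0.0622  0.0674 -0.0378] 40.36562959891719
[[-3.3 -2.1]
 [-6.3 -0.3]
 [-0.2  1.6]
 [-0.   2.6]
 [-1.5  0.9]
 [-1.7 -2.8]
 [-0.8 -1.8]
 [ 0.5 -1.8]
 [ 0.  -1.7]
 [ 0.5 -1.7]
 [ 0.5 -2.2]
 [ 0.7 -1.5]
 [ 0.6 -1.7]
 [-0.3 -1.3]
 [-0.4 -2.4]
 [ 0.2 -0.5]
 [ 0.5 -1.2]
 [-2.   1.6]
 [-0.8  1.9]
 [ 0.1  0.9]
 [-0.6 -0.8]
 [ 0.9 -1. ]
 [-1.1 -1.2]
 [-1.2 -1.4]
 [-1.3 -1.6]
 [-1.4 -0.9]
 [-1.2 -1.4]
 [-1.1 -0.2]
 [-0.9 -1.2]]
```

```bash
cat > plan.py <<'E'
from fit import *
o=robot.get_obs()
def cur():
    return np.array(o['position']),R.from_quat(o['tool_rot']).as_matrix()
yaw=.0295; pan=np.array([.6177,-.0259,0]); s=.0622
Rp=R.from_euler('z',yaw).as_matrix()
V0=Rp@face(s,0,0)+pan; VR=Rp@Rf   # valve origin, axes
HOLD=Rp@np.array([.0674,-.0378,.191])+pan
def tool(yv,xv):
    y=yv/np.linalg.norm(yv);x=xv-y*(xv@y);x/=np.linalg.norm(x);return np.stack([x,y,np.cross(x,y)],1)
def delta(p,Rt,p0=None,R0=None):
    if p0 is None:p0,R0=cur()
    return np.round((R0.T@(p-p0))*100,2),np.round(R.from_matrix(R0.T@Rt).as_rotvec(),3)
E
python3 - <<'E'
from plan import *
p,r=cur();print(p);print(r);print(V0);print(VR);print(HOLD)
for sg in(1,-1):
  Rt=tool(-VR[:,2],sg*VR[:,1]);print(delta(V0+VR[:,2]*.16-VR[:,0]*0.0,Rt))
E
```

```text
[ 0.2334 -0.5792  0.2468]
[[ 0.3735 -0.0003  0.9276]
 [-0.9276  0.0017  0.3735]
 [-0.0017 -1.      0.0003]]
[ 0.5705 -0.0273  0.1553]
[[ 0.9131 -0.0295 -0.4066]
 [ 0.0269  0.9996 -0.012 ]
 [ 0.4067  0.      0.9135]]
[ 0.6862 -0.0617  0.191 ]
(array([-40.87,  -5.39,  45.79]), array([-0.106, -2.733, -0.581]))
(array([-40.87,  -5.39,  45.79]), array([ 0.414,  0.348, -0.076]))
```

Emit:
{"op": "carry_out", "data": {
  "moves": [
    [0.35,-40.9,-5.4,45.8,-0.106,-2.733,-0.581],
    [0.35,-40.9,-5.4,45.8,-0.106,-2.733,-0.581],
    [0.35,-40.9,-5.4,45.8,-0.106,-2.733,-0.581],
    [0.35,-40.9,-5.4,45.8,-0.106,-2.733,-0.581],
    [0.35,-40.9,-5.4,45.8,-0.106,-2.733,-0.581],
    [0.35,-40.9,-5.4,45.8,-0.106,-2.733,-0.581],
    [0.35,-40.9,-5.4,45.8,-0.106,-2.733,-0.581],
    [0.35,-40.9,-5.4,45.8,-0.106,-2.733,-0.581],
    [0.35,-40.9,-5.4,45.8,-0.106,-2.733,-0.581],
    [0.35,-40.9,-5.4,45.8,-0.106,-2.733,-0.581],
    [0.35,-40.9,-5.4,45.8,-0.106,-2.733,-0.581],
    [0.35,-40.9,-5.4,45.8,-0.106,-2.733,-0.581],
    [0.35,-40.9,-5.4,45.8,-0.106,-2.733,-0.581],
    [0.35,-40.9,-5.4,45.8,-0.106,-2.733,-0.581],
    [0.35,-40.9,-5.4,45.8,-0.106,-2.733,-0.581],
    [0.35,-40.9,-5.4,45.8,-0.106,-2.733,-0.581],
    [0.35,-40.9,-5.4,45.8,-0.106,-2.733,-0.581],
    [0.35,-40.9,-5.4,45.8,-0.106,-2.733,-0.581],
    [0.35,-40.9,-5.4,45.8,-0.106,-2.733,-0.581],
    [0.35,-40.9,-5.4,45.8,-0.106,-2.733,-0.581]
  ]
}}

```text
time: 2.15
position: [0.5053, -0.0297, 0.3013]
tool_rot: [0.585, 0.601, -0.391, -0.379]
ft_force: [-0.0, -0.4, -0.4]
grip_width: 0.031
```

```bash
python3 - <<'E'
from plan import *
import cv2
p,r=cur();print(o['q'],p);print(r);np.savez('w1.npz',p=p,r=r)
for sg in(1,):
  Rt=tool(-VR[:,2],sg*VR[:,1]);print(delta(V0+VR[:,2]*.16-VR[:,0]*0.0,Rt))
cv2.imwrite("pics/w1.png",robot.camera("wrist")[:,:,::-1])
E
```

```text
[-0.3696  0.1649  1.9365  0.2558  0.6665 -2.1402] [ 0.5053 -0.0297  0.3013]
[[-0.0278  0.4064 -0.9133]
 [ 0.9996  0.0103 -0.0258]
 [-0.0011 -0.9136 -0.4065]]
(array([ 0.04, -0.  , -0.03]), array([-0.   , -0.001, -0.002]))
```

View pics/w1.png

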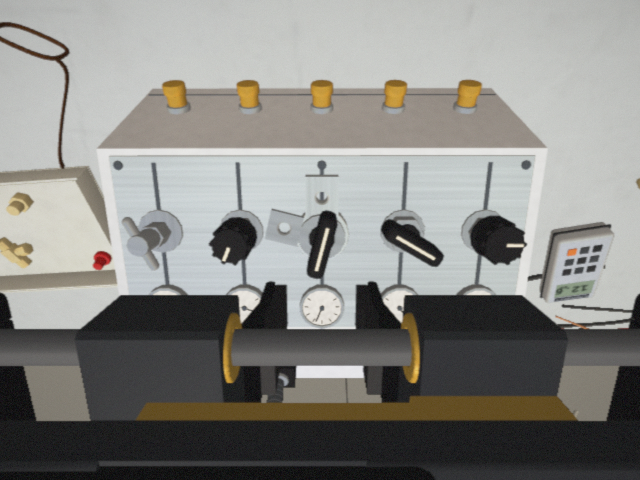

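```bash
python3 - <<'E'
import cv2
a=cv2.imread("pics/w1.png")[140:300,230:430];cv2.imwrite("pics/w1c.png",cv2.resize(a,None,fx=4,fy=3.75,interpolation=cv2.INTER_CUBIC))
E
```

```text
(no output)
```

View pics/w1c.png

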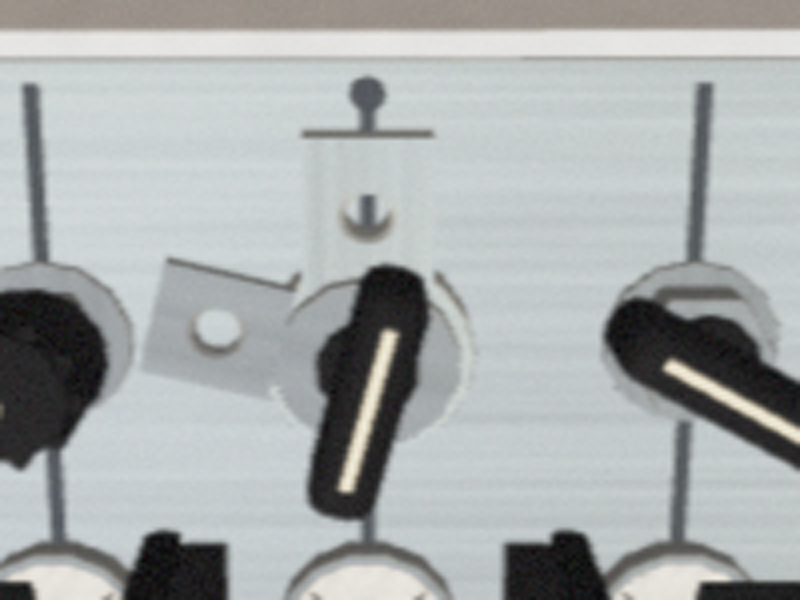

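```bash
cat >> plan.py <<'E'
W=robot.camera_params("wrist")
def ray(u,v,p,r):
    M=W["mount"];d=np.array([(u-W["cx"])/W["fx"],(v-W["cy"])/W["fy"],1])
    return p+r@M[:3,3], r@M[:3,:3]@d
def onplane(u,v,n,p,r): # valve frame coords mm
    c,d=ray(u,v,p,r);c=VR.T@(c-V0);d=VR.T@d
    return (c+d*(n-c[2])/d[2])*1e3
E
python3 - <<'E'
from plan import *
z=np.load('w1.npz');p,r=z['p'],z['r']
A=onplane(327.5,228.5,.05,p,r);B=onplane(316.5,270.7,.05,p,r)
print(A,B,(A+B)/2,np.arctan2(*(B-A)[:2]))
print('lug',onplane(322,197.6,.014,p,r)+[28,0,0]);print('plate',onplane(284,228,.0205,p,r))
print('front edge',onplane(322,151,0,p,r))
E
```

```text
[-12.8781   3.0462  50.    ] [15.8823 -4.157  50.    ] [ 1.5021 -0.5554 50.    ] 1.8162067956634225
lug [ 1.3713 -0.4349 14.    ]
plate [ -5.7991 -27.7386  20.5   ]
front edge [-58.5284  -0.3791   0.    ]
```

Emit:
{"op": "carry_out", "data": {
  "moves": [
    [0.3,-0.05,2,-0.14,0,0.13,0],
    [0.3,-0.05,4,-0.14,0,0.25,0],
    [0.3,-0.05,6,-0.14,0,0.25,0],
    [0.3,-0.05,8,-0.14,0,0.25,0],
    [0.3,-0.05,9,-0.14,0,0.25,0],
    [0.3,-0.05,10,-0.14,0,0.25,0],
    [0.3,-0.05,10.5,-0.14,0,0.25,0],
    [0.3,-0.05,10.9,-0.14,0,0.25,0],
    [0.3,-0.05,10.9,-0.14,0,0.25,0]
  ]
}}

```text
time: 3.1
position: [0.5513, -0.0286, 0.2026]
tool_rot: [0.629, 0.549, -0.315, -0.451]
ft_force: [-0.0, -0.3, 0.1]
grip_width: 0.0265
```

```bash
python3 - <<'E'
from plan import *
import cv2
p,r=cur();print(o['q'],(VR.T@(p-V0))*1e3,o['ft_force'],o['grip_width'])
cv2.imwrite("pics/w2.png",robot.camera("wrist")[:,:,::-1])
cv2.imwrite("pics/s2.png",cv2.resize(robot.camera("scene")[120:370,220:520,::-1],None,fx=2.4,fy=2.4))
E
```

```text
[-0.328   0.3975  1.9585  0.3588  0.4132 -1.9805] [ 1.5951 -0.7127 51.0125] [-0.0033 -0.3075  0.0786] 0.02650082144656336
```

View pics/w2.png

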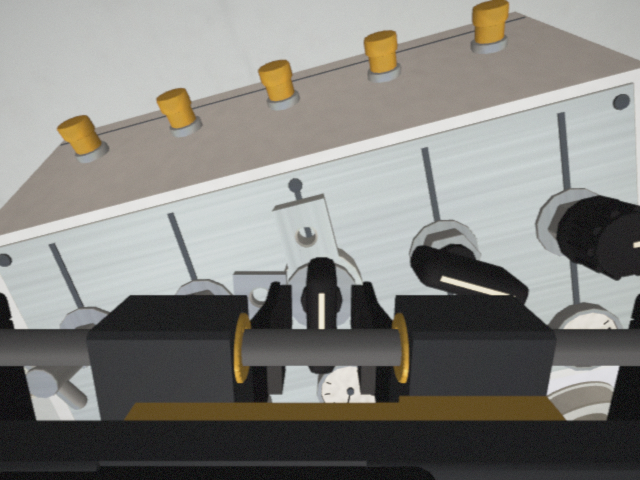

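View pics/s2.png

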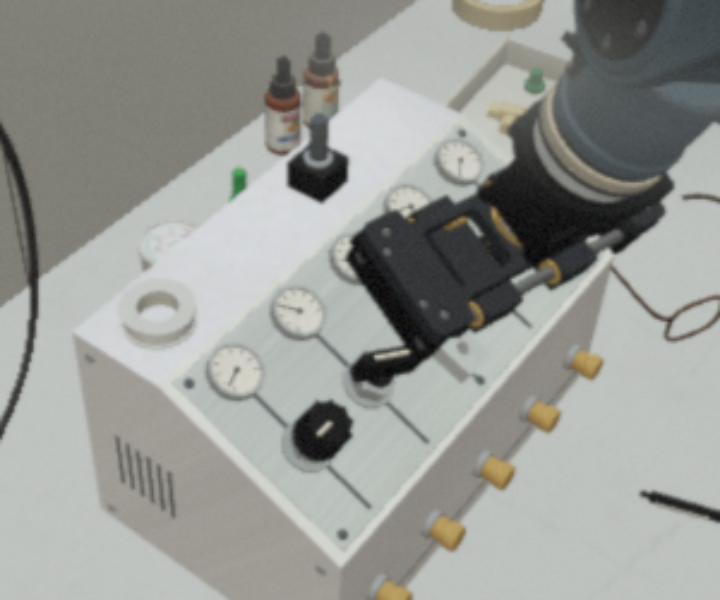

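Emit:
{"op": "carry_out", "data": {
  "moves": [
    [0,0,0,0,0,0,0],
    [0,0,0,0,0,0,0],
    [0,0,0,0,0,0,0],
    [0,0,0,0,0,0,0]
  ],
  "force": 15
}}

```text
time: 3.6
position: [0.5513, -0.0285, 0.2032]
tool_rot: [0.629, 0.55, -0.315, -0.451]
ft_force: [-2.1, 0.5, 7.0]
grip_width: 0.0121
```

```bash
python3 - <<'E'
from plan import *
p,r=cur();print((VR.T@(p-V0))*1e3,o['ft_force'],o['moment'],o['grip_width'])
print(VR.T@r)
E
```

```text
[ 1.8596 -0.6843 51.599 ] [-2.1088  0.5117  7.0059] [ 0.2439  0.1157 -0.0018] 0.012060548059351825
[[ 0.2472  0.0013 -0.969 ]
 [ 0.969  -0.0017  0.2472]
 [-0.0013 -1.     -0.0017]]
```

Emit:
{"op": "carry_out", "data": {
  "moves": [
    [0,0,-0.2,0,0,0,0],
    [0,0,-0.2,0,0,0.1,0],
    [0,0,-0.2,0,0,0.2,0],
    [0,0,-0.2,0,0,0.3,0],
    [0,0,-0.2,0,0,0.4,0],
    [0,0,-0.2,0,0,0.5,0],
    [0,0,-0.2,0,0,0.6,0],
    [0,0,-0.2,0,0,0.7,0],
    [0,0,-0.2,0,0,0.8,0],
    [0,0,-0.2,0,0,0.9,0],
    [0,0,-0.2,0,0,1.0,0],
    [0,0,-0.2,0,0,1.1,0],
    [0,0,-0.2,0,0,1.2,0],
    [0,0,-0.2,0,0,1.26,0],
    [0,0,-0.2,0,0,1.29,0],
    [0,0,-0.2,0,0,1.29,0]
  ]
}}

```text
time: 5.2
position: [0.5498, -0.0295, 0.2032]
tool_rot: [0.692, 0.167, 0.126, -0.69]
ft_force: [-0.6, -6.1, -7.0]
grip_width: 0.0122
```

```bash
cat > st.py <<'E'
from plan import *
p,r=cur();print(o['time'],o['q'],'pos valve',(VR.T@(p-V0))*1e3,'F valve',VR.T@o['ft_force'],'M valve',VR.T@o['moment'],o['grip_width'])
print(VR.T@r)
E
python3 st.py
```

```text
5.2 [-0.3301  0.3948  1.9597  0.3538  0.4163 -0.688 ] pos valve [ 0.4604 -1.6006 52.2566] F valve [-3.6041 -6.0687 -6.0678] M valve [-0.9456  0.5927  0.0179] 0.012216668349329716
[[ 0.9995 -0.0019 -0.0313]
 [ 0.0313 -0.0026  0.9995]
 [-0.002  -1.     -0.0025]]
```

Emit:
{"op": "carry_out", "data": {
  "moves": [
    [0,0,0,0,0,0.03,0],
    [0,0,0,0,0,0.06,0],
    [0,0,0,0,0,0.06,0]
  ]
}}

```text
time: 5.5
position: [0.5497, -0.0295, 0.2032]
tool_rot: [-0.689, -0.147, -0.146, 0.695]
ft_force: [-0.4, -6.0, -8.2]
grip_width: 0.0124
```

```bash
python3 st.py
```

```text
5.5 [-0.33    0.3948  1.9597  0.353   0.4165 -0.6291] pos valve [ 0.4001 -1.5687 52.266 ] F valve [-3.9002 -5.9588 -7.2719] M valve [-0.8821  0.6483  0.3404] 0.012392558865872604
[[ 0.9996 -0.0021  0.0268]
 [-0.0268 -0.0027  0.9996]
 [-0.002  -1.     -0.0028]]
```

Emit:
{"op": "carry_out", "data": {
  "moves": [
    [0.3,0,0,0,0,0.06,0],
    [0.3,0,0,0,0,0.04,0],
    [0.3,0,0,0,0,0.03,0],
    [0.3,0,0,0,0,0.03,0]
  ]
}}

```text
time: 5.9
position: [0.5505, -0.0285, 0.2046]
tool_rot: [-0.686, -0.137, -0.157, 0.697]
ft_force: [-0.7, 0.5, 0.6]
grip_width: 0.0254
```

```bash
python3 st.py
```

```text
5.9 [-0.3285  0.3928  1.9586  0.3561  0.4175 -0.5994] pos valve [ 1.7084 -0.598  53.1815] F valve [-0.3705  0.5249  0.868 ] M valve [-0.0129  0.2072  0.0428] 0.025362143068822996
[[ 0.9983  0.0007  0.0575]
 [-0.0575 -0.0015  0.9983]
 [ 0.0008 -1.     -0.0015]]
```

Emit:
{"op": "carry_out", "data": {
  "moves": [
    [0.3,0,-2,0,0,0,0],
    [0.3,0,-5,0,0,-0.0,0],
    [0.3,0,-8,0,0,-0.14,0],
    [0.3,0,-10.5,0,0,-0.28,0],
    [0.3,0,-10.5,0,0,-0.42,0],
    [0.3,0,-10.5,0,0,-0.56,0],
    [0.3,0,-10.5,0,0,-0.7,0],
    [0.3,0,-10.5,0,0,-0.84,0],
    [0.3,0,-10.5,0,0,-0.98,0],
    [0.3,0,-10.5,0,0,-1.12,0],
    [0.3,0,-10.5,0,0,-1.26,0],
    [0.3,0,-10.5,0,0,-1.4,0],
    [0.3,0,-10.5,0,0,-1.54,0],
    [0.3,0,-10.5,0,0,-1.628,0],
    [0.3,0,-10.5,0,0,-1.628,0]
  ]
}}

```text
time: 7.4
position: [0.5076, -0.0295, 0.3004]
tool_rot: [0.585, 0.601, -0.391, -0.379]
ft_force: [-0.0, -0.1, -0.0]
grip_width: 0.0263
```

```bash
python3 st.py; python3 - <<'E'
from plan import *
import cv2
p,r=cur();np.savez('w3.npz',p=p,r=r)
a=robot.camera("wrist")[:,:,::-1];cv2.imwrite("pics/w3.png",a)
cv2.imwrite("pics/w3c.png",cv2.resize(a[140:300,220:420],None,fx=4,fy=3.75,interpolation=cv2.INTER_CUBIC))
E
```

```text
7.4 [-0.3675  0.1697  1.9337  0.2562  0.6636 -2.1387] pos valve [  1.463   -0.3899 158.2152] F valve [-0.013  -0.064  -0.0093] M valve [ 0.0176  0.121  -0.0947] 0.026256190668059773
[[ 0.0011  0.0005 -1.    ]
 [ 1.     -0.0015  0.0011]
 [-0.0015 -1.     -0.0005]]
```

View pics/w3c.png

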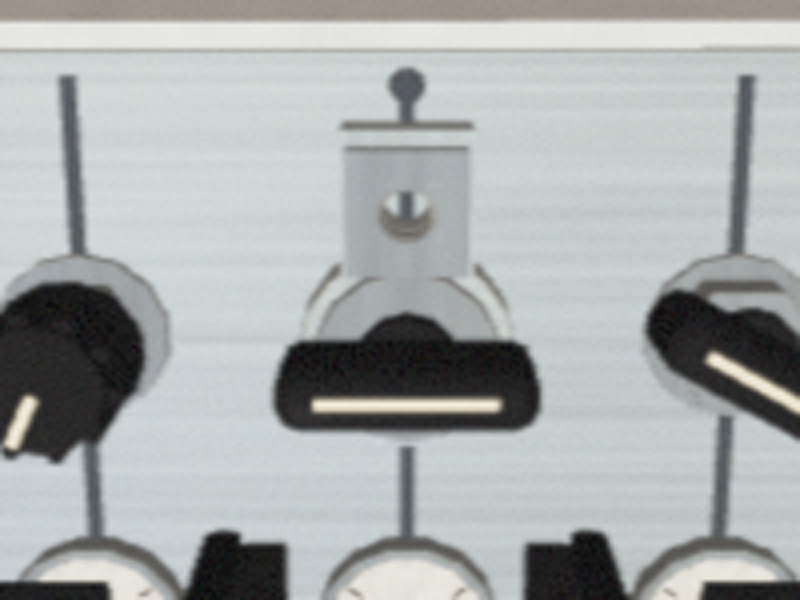

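View pics/w3.png

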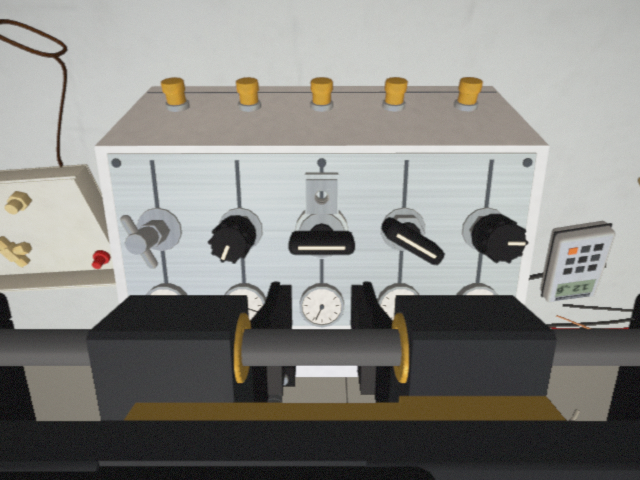

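```bash
python3 - <<'E'
from plan import *
z=np.load('w3.npz');p,r=z['p'],z['r']
print('plate',onplane(321.75,197.3,.0205,p,r));print('bar',onplane(321.75,248,.05,p,r))
print('ends',onplane(220+311/4,140+406/3.75,.05,p,r),onplane(220+502/4,140+405/3.75,.05,p,r))
print('front edge',onplane(322,148.5,0,p,r), 'want -62.2 ');print(HOLD)
# plan to pin view: vertical tool at holder +.1 above
E
```

```text
plate [-26.4282  -0.5287  20.5   ]
bar [ 1.4691 -0.5816 50.    ]
ends [  1.6232 -16.0765  50.    ] [ 1.4949 14.7453 50.    ]
front edge [-58.5369  -0.29     0.    ] want -62.2 
[ 0.6862 -0.0617  0.191 ]
```

```bash
python3 - <<'E'
from plan import *
Rt=tool(np.array([0,0,-1.]),Rp[:,1]);print(delta(np.array([HOLD[0],HOLD[1],.345]),Rt))
E
```

```text
(array([ -3.68,   3.16, -18.05]), array([ 0.419, -0.003, -0.001]))
```

Emit:
{"op": "carry_out", "data": {
  "moves": [
    [0.3,0,-2,-3,0.14,0,0],
    [0.3,-2,0,-8,0.28,0,0],
    [0.3,-3.7,2,-13,0.42,0,0],
    [0.3,-3.7,3.2,-18,0.419,-0.003,0],
    [0.3,-3.7,3.2,-18,0.419,-0.003,0],
    [0.3,-3.7,3.2,-18,0.419,-0.003,0]
  ]
}}

```text
time: 8.05
position: [0.6895, -0.0623, 0.3432]
tool_rot: [0.494, 0.507, -0.507, -0.492]
ft_force: [-1.7, -0.0, -0.3]
grip_width: 0.0262
```

```bash
python3 - <<'E'
from plan import *
import cv2
p,r=cur();np.savez('w4.npz',p=p,r=r);print(p,r,o['q'])
a=robot.camera("wrist")[:,:,::-1];cv2.imwrite("pics/w4.png",a)
E
```

```text
[ 0.6895 -0.0623  0.3432] [[-0.0291  0.0022 -0.9996]
 [ 0.9996 -0.0016 -0.0292]
 [-0.0017 -1.     -0.0022]] [-0.2507  0.5446  1.1285 -0.001   1.466  -1.8506]
```

View pics/w4.png

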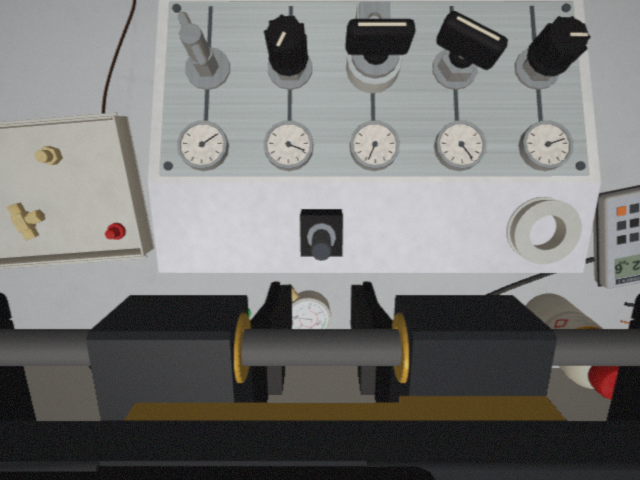

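```bash
python3 - <<'E'
import cv2
a=cv2.imread("pics/w4.png")[200:275,280:360];cv2.imwrite("pics/w4c.png",cv2.resize(a,None,fx=8,fy=8,interpolation=cv2.INTER_CUBIC))
E
```

```text
(no output)
```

View pics/w4c.png

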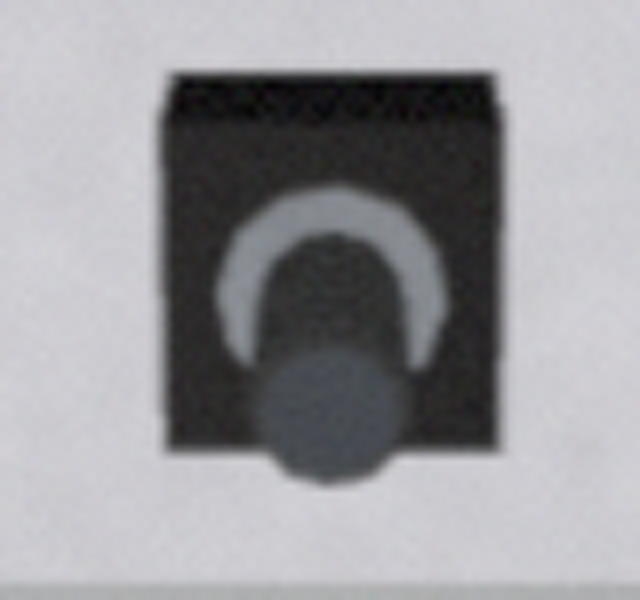

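```bash
python3 - <<'E'
from plan import *
z=np.load('w4.npz');p,r=z['p'],z['r']
def oz(u,v,h):
    c,d=ray(u,v,p,r);return c+d*(h-c[2])/d[2]
a=oz(321.4,251.6,.2485);b=oz(321.5,237.4,.216);print(a,b)
print(oz(280+333/8,200+(118+450)/16,.213))
# ledge back/front edges for check
p1,r1=cur();print(p1)
t=np.array([*(a+b)[:2]/2,.245]);Rt=tool(np.array([0,0,-1.]),Rp[:,1]);print(delta(t,Rt))
E
```

```text
[ 0.6882 -0.0626  0.2485] [ 0.6883 -0.0626  0.216 ]
[ 0.6878 -0.0625  0.213 ]
[ 0.6869 -0.0618  0.343 ]
(array([-0.08,  9.8 , -0.14]), array([-0.001, -0.   , -0.001]))
```

Emit:
{"op": "carry_out", "data": {
  "moves": [
    [0.3,-0.08,4,-0.14,0,0,0],
    [0.3,-0.08,7,-0.14,0,0,0],
    [0.3,-0.08,8.5,-0.14,0,0,0],
    [0.3,-0.08,9.3,-0.14,0,0,0],
    [0.3,-0.08,9.6,-0.14,0,0,0],
    [0.3,-0.08,9.6,-0.14,0,0,0]
  ]
}}

```text
time: 8.7
position: [0.6872, -0.0627, 0.2491]
tool_rot: [-0.493, -0.507, 0.508, 0.492]
ft_force: [0.1, 0.5, -0.5]
grip_width: 0.0262
```

```bash
python3 - <<'E'
from plan import *
import cv2
p,r=cur();print(p,r,o['q'],o['ft_force'])
a=robot.camera("wrist")[:,:,::-1];cv2.imwrite("pics/w5.png",a)
E
```

```text
[ 0.6872 -0.0627  0.2491] [[-0.03    0.0008 -0.9996]
 [ 0.9996 -0.0015 -0.03  ]
 [-0.0015 -1.     -0.0008]] [-0.252   0.6165  1.2531 -0.0013  1.2708 -1.8524] [ 0.0876  0.5048 -0.4691]
```

View pics/w5.png

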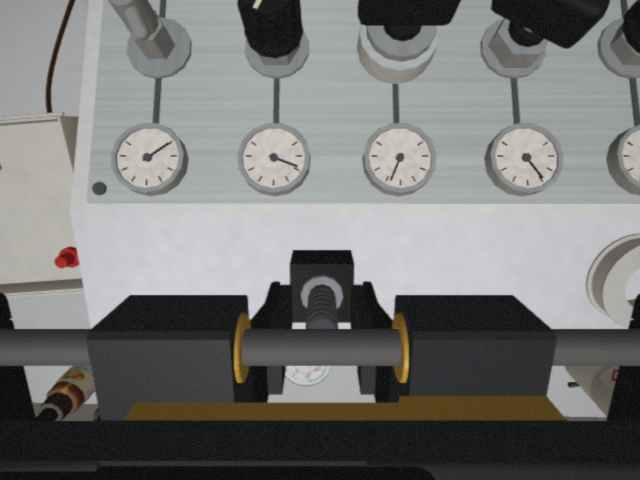

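Emit:
{"op": "carry_out", "data": {
  "moves": [
    [0.3,0.0,0.2,-0.1,0,0,0],
    [0,0.0,0.2,-0.1,0,0,0],
    [0,0.0,0.2,-0.1,0,0,0],
    [0,0.0,0.2,-0.1,0,0,0],
    [0,0.0,0.2,-0.1,0,0,0]
  ],
  "force": 25
}}

```text
time: 9.25
position: [0.6887, -0.0627, 0.2467]
tool_rot: [-0.493, -0.507, 0.508, 0.492]
ft_force: [-0.9, 0.7, 1.8]
grip_width: 0.012
```

```bash
python3 - <<'E'
from plan import *
p,r=cur();print(p,o['ft_force'],o['moment'],o['grip_width'])
E
```

```text
[ 0.6887 -0.0627  0.2467] [-0.858   0.7193  1.7923] [ 0.1871 -0.0732  0.0425] 0.012022220567778623
```

Emit:
{"op": "carry_out", "data": {
  "moves": [
    [0,0,-0.5,0,0,0,0],
    [0,0,-2,0,0,0,0],
    [0,0,-4,0,0,0,0],
    [0,0,-7,0,0,0,0],
    [0,0,-8,0,0,0,0],
    [0,0,-8,0,0,0,0]
  ]
}}

```text
time: 9.85
position: [0.6894, -0.0628, 0.3286]
tool_rot: [0.494, 0.508, -0.507, -0.491]
ft_force: [0.1, 0.2, -0.8]
grip_width: 0.0123
```

```bash
python3 - <<'E'
from plan import *
import cv2
p,r=cur();print(p,o['ft_force'],o['grip_width']);np.savez('w6.npz',p=p,r=r)
a=robot.camera("wrist")[:,:,::-1];cv2.imwrite("pics/w6.png",a)
cv2.imwrite("pics/w6c.png",cv2.resize(a[250:340,260:380],None,fx=6,fy=6,interpolation=cv2.INTER_CUBIC))
cv2.imwrite("pics/sd6.png",cv2.resize(robot.camera("side")[100:300,200:400,::-1],None,fx=3,fy=3,interpolation=cv2.INTER_CUBIC))
# expected pix of pin tip/shoulder
M=W["mount"]
for y in(.006,.03-.0265+.02,.03,.0495):
    c=(np.array([0,y,0])-M[:3,3])@M[:3,:3];print(y,W["fx"]*c[0]/c[2]+W["cx"],W["fy"]*c[1]/c[2]+W["cy"])
E
```

```text
[ 0.6894 -0.0628  0.3286] [ 0.0986  0.1679 -0.8386] 0.012317072580931399
0.006 322.117584577389 322.50312538021524
0.0235 321.99593020514243 303.66292521974145
0.03 321.9565015449266 297.5567422950457
0.0495 321.8530109450852 281.5295039826581
```

View pics/w6c.png

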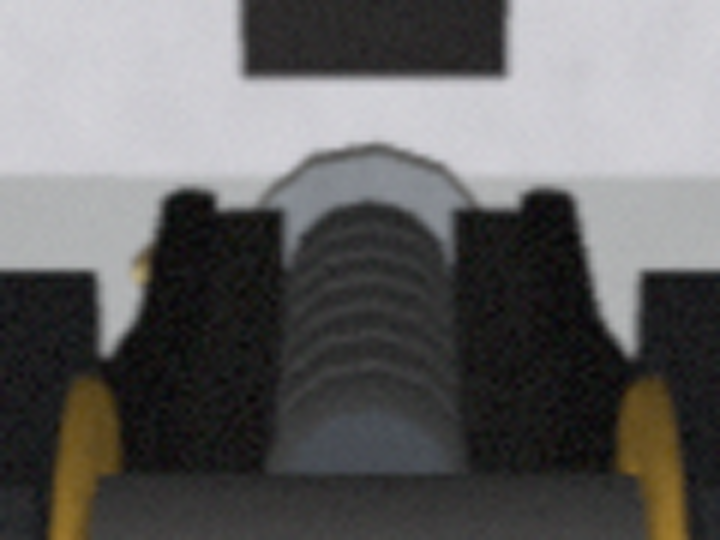

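View pics/sd6.png

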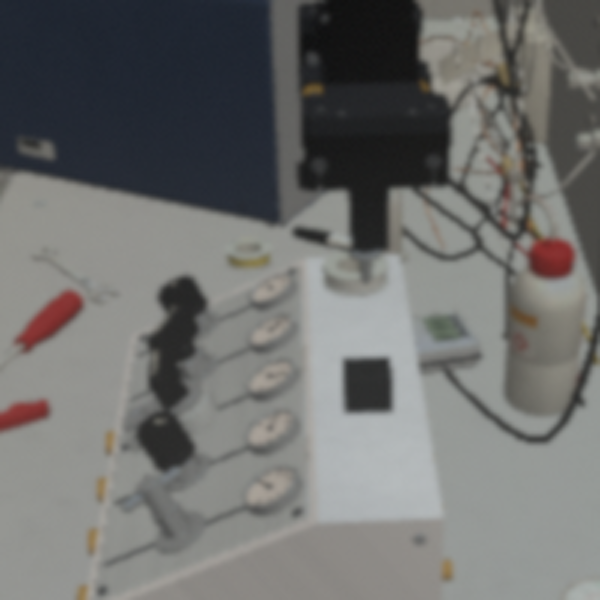

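```bash
python3 - <<'E'
from plan import *
M=W["mount"]
def pj(X):
    c=(np.array(X)-M[:3,3])@M[:3,:3];return W["fx"]*c[0]/c[2]+W["cx"],W["fy"]*c[1]/c[2]+W["cy"]
for y in(.029,.0307,.032):
  for z0 in(-.002,-.001,0,.001,.002): print(y,z0,pj([0,y,z0+.01])[1].round(2),'under',pj([0,y+.003,z0+.01])[1].round(2),'gripbase',pj([0,y,z0+.0065])[1].round(2))
E
```

```text
0.029 -0.002 282.04 under 279.56 gripbase 289.27
0.029 -0.001 279.96 under 277.51 gripbase 287.21
0.029 0 277.87 under 275.45 gripbase 285.15
0.029 0.001 275.78 under 273.39 gripbase 283.08
0.029 0.002 273.68 under 271.32 gripbase 281.0
0.0307 -0.002 280.63 under 278.19 gripbase 287.8
0.0307 -0.001 278.56 under 276.16 gripbase 285.76
0.0307 0 276.49 under 274.12 gripbase 283.71
0.0307 0.001 274.42 under 272.07 gripbase 281.66
0.0307 0.002 272.33 under 270.02 gripbase 279.6
0.032 -0.002 279.56 under 277.16 gripbase 286.69
0.032 -0.001 277.51 under 275.14 gripbase 284.66
0.032 0 275.45 under 273.11 gripbase 282.63
0.032 0.001 273.39 under 271.08 gripbase 280.59
0.032 0.002 271.32 under 269.04 gripbase 278.54
```

```bash
python3 - <<'E'
from plan import *
Rt=tool(-VR[:,2],VR[:,1]);t=V0+VR@np.array([-.0264,-.0005,.125]);print(t,delta(t,Rt),o['position'])
E
```

```text
[ 0.4956 -0.03    0.2588] (array([ 3.83,  6.68, 19.11]), array([-0.42 ,  0.001, -0.001])) [ 0.6879 -0.0624  0.3253]
```

Emit:
{"op": "carry_out", "data": {
  "moves": [
    [0,0.5,0,3,0,0,0],
    [0,2,0,7,-0.1,0,0],
    [0,3.8,0,11,-0.24,0,0],
    [0,3.8,1,15,-0.36,0,0],
    [0,3.8,3,19.1,-0.42,0,0],
    [0,3.8,5.5,19.1,-0.42,0.001,-0.001],
    [0,3.8,6.7,19.1,-0.42,0.001,-0.001],
    [0,3.8,6.7,19.1,-0.42,0.001,-0.001],
    [0,3.8,6.7,19.1,-0.42,0.001,-0.001]
  ]
}}

```text
time: 10.85
position: [0.4963, -0.0304, 0.2586]
tool_rot: [0.584, 0.602, -0.391, -0.38]
ft_force: [0.8, 0.5, 0.2]
grip_width: 0.0119
```

```bash
python3 st.py;  python3 - <<'E'
from plan import *
import cv2
p,r=cur();np.savez('w7.npz',p=p,r=r)
Rt=tool(-VR[:,2],VR[:,1]);t=V0+VR@np.array([-.0264,-.0005,.078]);print(delta(t,Rt))
a=robot.camera("wrist")[:,:,::-1];cv2.imwrite("pics/w7.png",a)
cv2.imwrite("pics/w7c.png",cv2.resize(a[200:340,240:400],None,fx=4.2,fy=4.2,interpolation=cv2.INTER_CUBIC))
E
```

```text
10.85 [-0.3818  0.2248  2.0154  0.3236  0.5375 -2.2303] pos valve [-25.8988  -0.9537 124.6269] F valve [ 0.8544  0.473  -0.1447] M valve [ 0.1339  0.1585 -0.0347] 0.011937049442349879
[[ 0.0003 -0.0003 -1.    ]
 [ 1.      0.0004  0.0003]
 [ 0.0004 -1.      0.0003]]
(array([0.04, 4.66, 0.05]), array([-0., -0.,  0.]))
```

View pics/w7c.png

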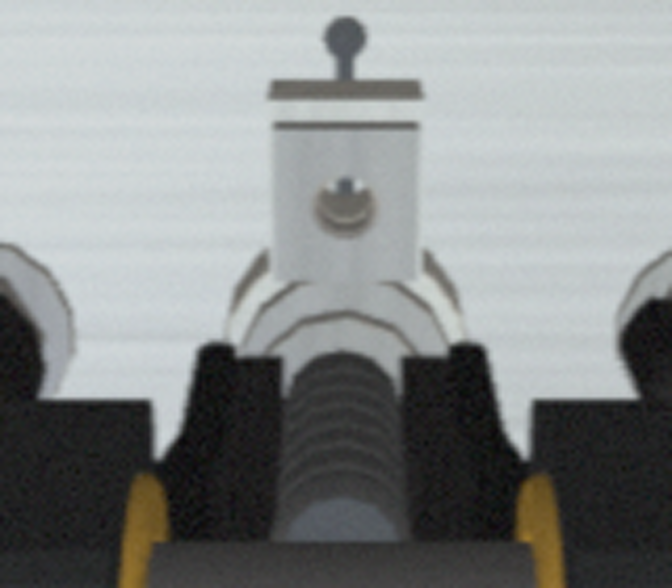

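```bash
python3 - <<'E'
from plan import *
z=np.load('w7.npz');p,r=z['p'],z['r']
print(onplane(322.1,248.8,.0205,p,r)); print((VR.T@(p-V0))*1e3)
Rt=tool(-VR[:,2],VR[:,1]);t=V0+VR@np.array([-.0264,-.0005,.078]);print(delta(t,Rt),o['time'],(VR.T@(cur()[0]-V0))*1e3)
E
```

```text
[-26.7149  -0.7345  20.5   ]
[-25.8988  -0.9537 124.6269]
(array([0.06, 4.7 , 0.14]), array([ 0.001,  0.   , -0.   ])) 10.9 [-25.1046  -1.1141 124.9736]
```

Emit:
{"op": "carry_out", "data": {
  "moves": [
    [0,0.04,1.5,0.1,0,0,0],
    [0,0.04,3.5,0.1,0,0,0],
    [0,0.04,4.6,0.1,0,0,0],
    [0,0.04,4.6,0.1,0,0,0],
    [0,0.04,4.6,0.1,0,0,0],
    [0,0.04,4.6,0.1,0,0,0],
    [0,0.04,4.6,0.1,0,0,0]
  ]
}}

```text
time: 11.6
position: [0.5144, -0.0296, 0.2176]
tool_rot: [0.585, 0.602, -0.39, -0.378]
ft_force: [0.4, 0.4, -0.1]
grip_width: 0.0121
```

```bash
python3 st.py;  python3 - <<'E'
from plan import *
import cv2
p,r=cur();np.savez('w8.npz',p=p,r=r)
a=robot.camera("wrist")[:,:,::-1];cv2.imwrite("pics/w8.png",a)
cv2.imwrite("pics/w8c.png",cv2.resize(a[200:340,240:400],None,fx=4.2,fy=4.2,interpolation=cv2.INTER_CUBIC))
o=robot.get_obs();print(VR.T@(o['position']-V0)*1e3)
a=robot.camera("side")[:,:,::-1]
cv2.imwrite("pics/sd8.png",cv2.resize(a[150:290,200:340],None,fx=4.2,fy=4.2,interpolation=cv2.INTER_CUBIC))
E
```

```text
11.6 [-0.3623  0.327   2.0285  0.3903  0.4215 -2.2907] pos valve [-25.9438  -0.6536  79.7615] F valve [ 0.3491  0.3856 -0.3033] M valve [ 0.0945  0.1452 -0.0239] 0.012139462131796251
[[-0.0003  0.0026 -1.    ]
 [ 1.     -0.0006 -0.0003]
 [-0.0006 -1.     -0.0026]]
[-26.0075  -0.6415  79.7303]
```

View pics/w8c.png

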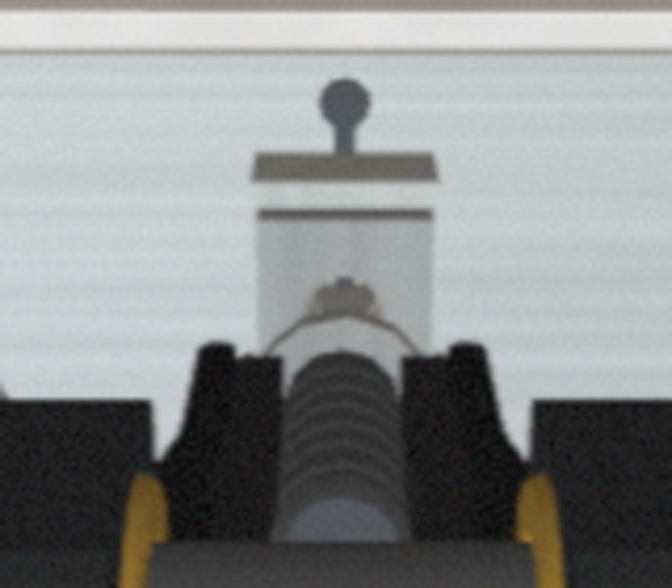

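View pics/sd8.png

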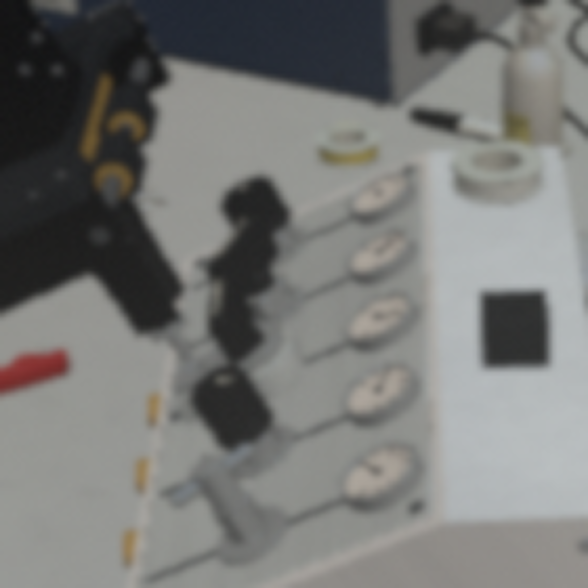

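```bash
python3 - <<'E'
from plan import *
z=np.load('w8.npz');p,r=z['p'],z['r']
print(onplane(322.1,266.2,.0205,p,r)+[4.25,0,0],onplane(322,200+213/4.2,.0205,p,r)+[12,0,0]); print((VR.T@(p-V0))*1e3)
E
```

```text
[-26.6986  -0.6262  20.5   ] [-27.4467  -0.6783  20.5   ]
[-25.9438  -0.6536  79.7615]
```

Emit:
{"op": "carry_out", "data": {
  "moves": [
    [0,0.02,0,0.09,0,0,0],
    [0,0.02,0.3,0.09,0,0,0],
    [0,0.02,0.6,0.09,0,0,0],
    [0,0.02,0.9,0.09,0,0,0],
    [0,0.02,1.0,0.09,0,0,0],
    [0,0.02,1.0,0.09,0,0,0]
  ]
}}

```text
time: 12.3
position: [0.5179, -0.0293, 0.2072]
tool_rot: [0.585, 0.602, -0.39, -0.379]
ft_force: [1.2, -0.6, -0.0]
grip_width: 0.012
```

```bash
python3 st.py
```

```text
12.3 [-0.3585  0.3521  2.0314  0.4114  0.3957 -2.3106] pos valve [-27.0416  -0.4898  68.878 ] F valve [ 1.0135 -0.6683 -0.5039] M valve [ 0.0755 -0.0123 -0.0755] 0.012044018539361512
[[ 0.0001  0.0016 -1.    ]
 [ 1.     -0.0003  0.0001]
 [-0.0003 -1.     -0.0016]]
```

Emit:
{"op": "carry_out", "data": {
  "moves": [
    [0,0,0.3,0,0,0,0],
    [0,0,0.6,0,0,0,0],
    [0,0,0.8,0,0,0,0],
    [0,0,0.8,0,0,0,0]
  ]
}}

```text
time: 12.7
position: [0.5211, -0.0292, 0.1999]
tool_rot: [0.585, 0.602, -0.39, -0.379]
ft_force: [1.7, 0.6, -0.9]
grip_width: 0.0121
```

```bash
python3 st.py
```

```text
12.7 [-0.3553  0.3707  2.0316  0.4279  0.3775 -2.3258] pos valve [-27.0121  -0.4744  60.8784] F valve [ 1.1723  0.5697 -1.5532] M valve [ 0.1591 -0.1953 -0.0101] 0.012149648991712966
[[ 0.0001  0.0017 -1.    ]
 [ 1.     -0.0003  0.0001]
 [-0.0003 -1.     -0.0017]]
```

Emit:
{"op": "carry_out", "data": {
  "moves": [
    [0,0,0.3,0,0,0,0],
    [0,0,0.55,0,0,0,0],
    [0,0,0.7,0,0,0,0],
    [0,0,0.8,0,0,0,0],
    [0,0,0.8,0,0,0,0]
  ]
}}

```text
time: 13.2
position: [0.5237, -0.0291, 0.1941]
tool_rot: [0.585, 0.602, -0.39, -0.378]
ft_force: [-7.4, -0.5, 14.9]
grip_width: 0.0121
```

```bash
python3 st.py
```

```text
13.2 [-0.3527  0.3853  2.0327  0.4447  0.3609 -2.3423] pos valve [-26.9982  -0.4125  54.5398] F valve [-0.6968 -0.3015 16.6637] M valve [0.057  0.1104 0.013 ] 0.012073246617740547
[[-0.0007  0.0032 -1.    ]
 [ 1.     -0.0009 -0.0007]
 [-0.0009 -1.     -0.0032]]
```

Emit:
{"op": "carry_out", "data": {
  "moves": [
    [0.05,0,0,0,0,0,0],
    [0.15,0,0,0,0,0,0],
    [0.27,0,0,0,0,0,0],
    [0.27,0,0,0,0,0,0],
    [0.27,0,0,0,0,0,0]
  ]
}}

```text
time: 13.7
position: [0.5236, -0.0289, 0.1923]
tool_rot: [0.584, 0.602, -0.391, -0.379]
ft_force: [-0.2, -1.0, 0.2]
grip_width: 0.0224
```

```bash
python3 st.py;  python3 - <<'E'
from plan import *
import cv2
a=robot.camera("wrist")[:,:,::-1];cv2.imwrite("pics/w9.png",a)
E
```

```text
13.7 [-0.3524  0.3892  2.0325  0.445   0.3607 -2.3422] pos valve [-27.853   -0.2225  52.8715] F valve [-0.1132 -1.0364  0.3024] M valve [ 0.0627  0.1203 -0.0381] 0.02238996855960719
[[ 0.      0.0001 -1.    ]
 [ 1.      0.0003  0.    ]
 [ 0.0003 -1.     -0.0001]]
```

View pics/w9.png

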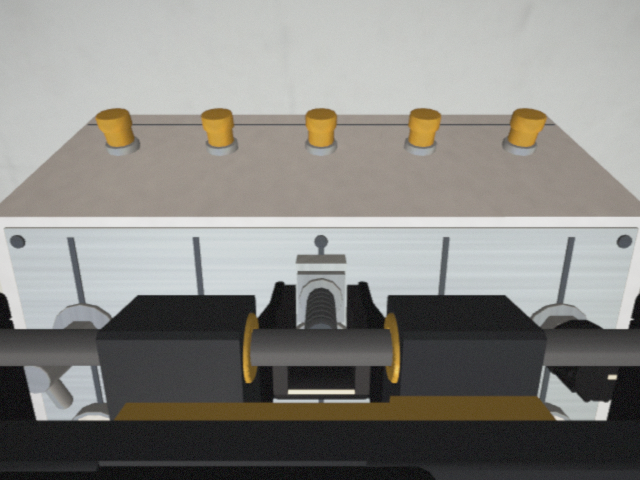

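The jaws are clear of the pin, which stands at about (321, 300) px with its shoulder on the plate. Next I retreat straight out along the valve axis.

Emit:
{"op": "carry_out", "data": {
  "moves": [
    [0.27,0,-1,0,0,0,0],
    [0.27,0,-3,0,0,0,0],
    [0.27,0,-6,0,0,0,0],
    [0.27,0,-9,0,0,0,0],
    [0.27,0,-11,0,0,0,0],
    [0.27,0,-11,0,0,0,0],
    [0.27,0,-11,0,0,0,0]
  ]
}}

```text
time: 14.45
position: [0.479, -0.0304, 0.2936]
tool_rot: [0.585, 0.602, -0.39, -0.379]
ft_force: [-0.8, 0.1, -0.4]
grip_width: 0.0238
```

```bash
python3 st.py;  python3 - <<'E'
from plan import *
import cv2
p,r=cur();np.savez('w10.npz',p=p,r=r)
a=robot.camera("wrist")[:,:,::-1];cv2.imwrite("pics/w10.png",a)
cv2.imwrite("pics/w10c.png",cv2.resize(a[150:310,220:420],None,fx=4,fy=3.75,interpolation=cv2.INTER_CUBIC))
M=W["mount"]
def pj(X):
    Xw=V0+VR@np.array(X);c=(r.T@(Xw-p)-M[:3,3])@M[:3,:3];return np.round([W["fx"]*c[0]/c[2]+W["cx"],W["fy"]*c[1]/c[2]+W["cy"]],1)
for n in(.0205,.0235,.056): print(n,pj([-.0267,-.0006,n]))
E
```

```text
14.45 [-0.4     0.1368  2.003   0.2898  0.6349 -2.2024] pos valve [-27.4275  -0.4007 163.5617] F valve [-0.9098  0.0787 -0.0751] M valve [ 0.0629  0.0854 -0.0652] 0.023782845632235834
[[-0.      0.0023 -1.    ]
 [ 1.     -0.0008 -0.    ]
 [-0.0008 -1.     -0.0023]]
0.0205 [321.6 234.6]
0.0235 [321.6 235.7]
0.056 [321.6 249.1]
```

View pics/w10c.png

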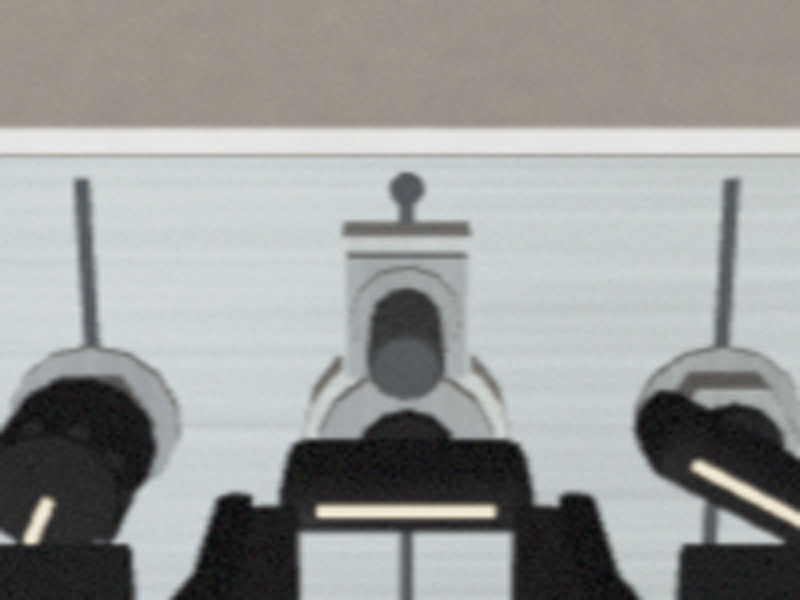

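View pics/w10.png

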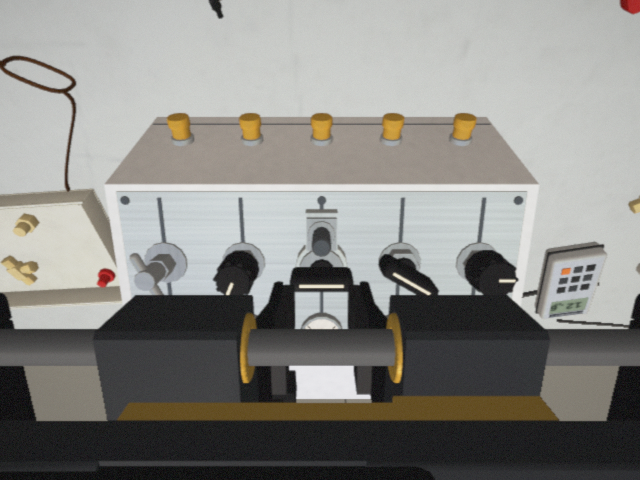

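```bash
python3 -c "
from rig import robot
print(robot.hand_in())"
```

```text
the job is handed in; nothing more can be done
None
```

The valve is closed, the lock pin is through both holes, and the job was handed in at about 14.5 s. `hand_in()` gives no verdict, so the result rests on the checks below.

**What I did:**
- I gripped the bar handle and turned it clockwise about 1.3 rad. At the stop the torque about the valve axis rose from about 0.02 to 0.34 N m.
- I took the pin out of its holder, tilted it 24° and lowered it into the holes. It met no resistance until it seated.
- I let go and backed off along the valve axis.

**Last checks:**
- **Seating:** contact came with the tool 54.5 mm from the panel face, against 54.2 mm predicted for fully home, at 17 N and with almost no sideways force.
- **Alignment:** in the last wrist picture the bar is level. The pin's head is at (321.8, 248.4) px, against a predicted (321.6, 249.1), so it stands straight with its shoulder on the plate.
- **Neighbours:** the four other handles look unmoved in the pictures, and the arm went nowhere near the tape roll. I judged this by eye and did not measure the handle angles again.
- **Disagreement:** the wrist camera and the position felt while gripping the bar differed by about 1 mm along the slope. I aimed the pin by the camera, and it went in cleanly.

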